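Set the saw's roller support one hole farther out

TASK

The green screw tin is in the way of the roller support that sticks out from the mitre saw: slide it along the bench, never lifting it because its bottom is loose, into the empty yellow ring so that it stands wholly inside, and let go of it. Then pull up the lock knob on the blue sleeve until its pin is clear, draw the sleeve out, away from the saw, to the next hole along the tube and let the pin down fully home in it. Finish while still holding the knob with the pin home, so that I can tighten the clamp screw, and leave the other tin and everything else on the bench where it is.

Things in the scene. Friction and masses are not known exactly. Their poses are not given: they have to be found in the camera images.
- green_tin_center (a point): centre (30 mm above the bench) of the green steel screw tin, upright, diameter 64 mm, 60 mm high, about 0.5 to 0.9 kg; it stands just beyond the roller end of the support, 10 to 30 mm from it; loose; it slides on the bench if pushed or held low, but tips over when pushed or held loosely near its top
- green_tin: the same green tin; origin at the centre of its underside
- free_ring: the empty yellow ring painted flat on the white bench top; origin at its centre; inner diameter 90 mm, outer 106 mm
- grey_tin_center (a point): centre (30 mm above the bench) of the grey screw tin of the same size (64 mm across, 60 mm high), which stands in the other yellow ring; stays there
- saw: the mitre saw with its steel extension tube, fixed to the bench; origin on the bench top, right under the hole in which the pin sits at the start; +y points along the tube towards the saw, -y outwards to the roller end, z up. Square tube 40 mm wide, its top 75 mm above the bench, with 11 mm holes in its top every 50 mm along y (seen as black dots on the bare tube between sleeve and saw)
- section (a joint): how far (m) the blue sleeve with roller head has been drawn outwards (along -y of saw) from its first hole: 0 at the start, 0.05 at the next hole; friction about 4 N, slides freely only with the pin out. The sleeve is 50 mm wide and 245 mm long, its top 80 mm above the bench; the roller head at its end is 124 mm wide and 90 mm high; a small clamp screw sticks out 58 mm from the tube's centre line on its -x side, lower than the sleeve's top
- roller_end (a point): the outermost face of the roller head (240 mm outwards of the knob), at its middle, 55 mm above the bench; it moves with the sleeve
- knob_grip (a point): middle of the black lock knob with a red band on top of the sleeve: upright cylinder of diameter 28 mm and height 26 mm, its middle 121 mm above the bench with the pin home; under it a 20 mm thick barrel, top 104 mm above the bench. The knob travels with the sleeve
- plunger (a joint): how far (m) the lock knob is pulled straight up: 0 with the pin home, clear of the tube from about 0.010, stop at 0.016; a spring pulls it down with 8 N when home and 14 N at the top. Over a hole (within about 1.5 mm along the tube) it goes down to 0, between holes its round nose rides on the tube at about 0.009
- next_hole (a point): centre of the next hole, in the top of the tube, 75 mm above the bench; hidden under the sleeve, 50 mm outwards of the first hole; the knob must come to stand right above it
- tape_measure: yellow tape measure, 66 x 38 x 66 mm high, origin under its centre; a bystander
- screwdriver: orange screwdriver, 200 mm long, lying, origin at its middle on the bench; a bystander
- wrench: steel wrench, 180 mm long, lying, origin at its middle on the bench; a bystander
- hammer: hammer, 260 mm long, lying, origin at its middle on the bench; a bystander
- offcut: offcut of square steel tube, 180 x 25 x 25 mm, lying, origin under its middle; a bystander
- spray_can: red and white spray can, diameter 52 mm, 170 mm high, origin under its centre; a bystander
There are look-alikes about, which are no part of the job. Leave any pink or red look-alike of the green_tin alone.

How it is judged:
By the outcome, as a careful person would: the job done as asked, in the order asked, and still so for the second after the job is handed in, while the arm keeps its last pose, push and grip.
It also fails if it takes over 54 s, if anything falls off the work surface, if the arm or the gripper's body presses on something with over 40 N, if the wrist force passes 120 N, or if a joint passes its speed limit or range.

ROBOT

A 6-joint arm with a two-finger parallel gripper is mounted at the origin on the work surface. World frame = base frame: x ahead of the robot, y to its left, z up, the work surface at z = 0. Lengths are in m, angles in rad, forces in N, time in s.
With the tool pointing down it reaches from about 0.35 to 0.775 m from the base axis. Payload 7.3 kg.
Tool frame: the origin (TCP) lies at the very end of the fingers, on their centre line; the grasp point (between the pads) lies 19 mm behind it; z points along the fingers, x is the direction in which the jaws open and shut, and the axes are right-handed (so a half turn about z gives the same grasp; the last joint's range is limited). The gripper opens to 92 mm and grips with 3 to 60 N. Pads are 19 mm wide; open, the fingers measure 130 mm over their backs; the gripper's body (75 mm by 190 mm) begins 47 mm behind the grasp point.
Start: joints at [1.043, 0.342, 1.524, -0, 1.275, -0.146], TCP at [0.196, 0.487, 0.227] pointing down, gripper open.
Joint ranges: [-2.53, 2.53], [-0.77, 2.02], [0.04, 2.7], [-1, 4.14], [0.28, 2.66], [-3.11, 3.11]. Speed limits (rad/s): [2.57, 2.57, 3.14, 3.14, 3.14, 3.14].

INTERFACE

Orientations are given as [roll, pitch, yaw] about the fixed x, y, z axes, in that order (R = Rz(yaw) Ry(pitch) Rx(roll)).
In Python, from cell import robot, read_camera, nets gives the robot as it stands. The module is installed in compiled form; this text tells all that it offers.
- The arm moves only by the tool carry_out, never from a script. Its arguments are lists of equal length, an entry for each row: "translation": the shift along the tool's x, y, z in m, a list of three; "turn": the turn, a rotation vector about the tool's x, y, z in rad, a list of three; "gripper": the gripper's target within -1 to 1 (shut at 1, half-way at 0, fully open at -1). A call has 1 to 10 rows; each row shifts and turns the commanded pose from where the row before left it, along the tool's axes as they then stand; what a row does not reach is not made up. A row lasts 1/10 s, in which the tool goes at most 50 mm and 8.59 degrees, less where a joint would pass 70% of its speed; a pose out of reach is approached as far as the arm can. A call with a gripper value outside its range is refused whole. The fingers move at their own pace and stop on an object; "squeeze" is the grip in N (left out, the last holds). Time passes only in rows, so rows that do not move let the fingers close. It gives the time, the measured TCP pose, the force and the opening at its end, in the units of the state.
- robot.observe(): the state, without advancing time (a new reading comes with each control period).
- read_camera(name): name is "side" or "top" or "wrist"; returns a dict with "img" (420x560x3 uint8, red, green, blue), "fx", "fy", "cx", "cy" (pixels), "world_from_camera" (4x4, takes a point from camera to world coordinates). Camera axes: x right, y down, z forward; pixel columns grow to the right and rows downward; lengths in m; the calibration is good to about 2 mm. The wrist camera is an equidistant fisheye: a pixel r from the principal point sees the ray r / f radians off the axis. A picture is of the moment at which its call begins. There is no depth.
- robot.hand_in(): hands the job in, once; it reports no verdict.
Trained networks look in a picture, given as the dict that the camera call returned (one of the last four; its "shot" number tells which), for a name from the list of things; names that differ only in an ending like _2 or _b are one class to them, and where a whole thing is asked for, a point or a joint stands for the part that bears it (a point fixed in the world has none). Each returns a list of dicts, best first, with "score" (0 to 1); they miss things now and then, are a little off and sometimes report something else, mostly with a low value. They report only what shows in the picture. A call takes as long as a camera call. They do not tell look-alikes from the thing itself.
- nets.regions_of(picture, name): "region" (420x560 bool, what is visible of it) and "pixel" ([column, row] in pixels, amid what is visible of it).
- nets.tip_of(picture, name): "pixel" ([column, row] in pixels: a listed point, or the origin of a listed thing).
The state is a dict: "time": time; "qpos": joint angles; "qvel": joint speeds; "joint_efforts": joint torques, N m; "tool_pos": TCP position; "tool_rot": TCP orientation; "contact_force": force on the tool from outside, world axes, zero at the start; "torque": the same for the moment, N m; "opening": finger opening in m.
Only numpy, scipy, OpenCV 4.12 (cv2) and the standard library are available. Lean on these libraries where they do the work, as an engineer would, in place of code of your own. Each camera call takes 0.05 s, during which the arm holds its last target. There are 200 camera calls.

## Working session

There is one attempt and no reset: what is moved stays moved. The work goes in short steps, Python scripts to look and compute and a tool call to move; the robot and the scene stay as the last step left them, time stands still between calls to the robot, and variables do not carry over. Pictures are saved under pics/ and viewed, about 8 in all and at most 12, crops included, and the job is handed in when it is done.

Besides the shell and the picture viewer there is one more tool, called after ">>>" as a command line: name --argument value ..., lists and objects as JSON in quotes. carry_out: Moves the arm, as the interface text tells. Its arguments: {"type":"object","properties":{"translation":{"type":"array","items":{"type":"array","items":{"type":"number"}}},"turn":{"type":"array","items":{"type":"array","items":{"type":"number"}}},"gripper":{"type":"array","items":{"type":"number"}},"squeeze":{"type":"number"}},"required":["translation","turn","gripper"]}

```bash
mkdir -p pics; cat > h.py <<'E'
import numpy as np, cv2
from cell import robot, read_camera, nets
def ray(p,px):
    T=np.array(p["world_from_camera"]); d=np.array([(px[0]-p["cx"])/p["fx"],(px[1]-p["cy"])/p["fy"],1.])
    if p.get("fish"):
        r=np.hypot(d[0],d[1]); d=np.array([d[0]/r*np.sin(r),d[1]/r*np.sin(r),np.cos(r)]) if r>1e-9 else d
    return T[:3,3],T[:3,:3]@d
def at_z(p,px,z):
    o,d=ray(p,px); return (o+d*(z-o[2])/d[2])
def cam(n):
    p=read_camera(n); p["fish"]=(n=="wrist") ; return p
def save(p,f,crop=None,s=1):
    im=p["img"][:,:,::-1]
    if crop: im=im[crop[1]:crop[3],crop[0]:crop[2]]
    cv2.imwrite("pics/"+f,cv2.resize(im,None,fx=s,fy=s,interpolation=cv2.INTER_CUBIC))
E
python3 - <<'E'
from h import *
np.set_printoptions(precision=4,suppress=True)
print(robot.observe())
Z={"green_tin_center":.03,"free_ring":0,"grey_tin_center":.03,"saw":0,"roller_end":.055,"knob_grip":.121,"tape_measure":0,"spray_can":0,"hammer":0,"offcut":0,"wrench":0,"screwdriver":0}
ps={n:cam(n) for n in("top","side")}
for n,p in ps.items():
    save(p,n+"0.png",s=1.4)
    for k,z in Z.items():
        for c in nets.tip_of(p,k)[:3]: print(n,k,round(c["score"],2),np.array(c["pixel"]),at_z(p,c["pixel"],z))
E
```

```text
{'time': 0.0, 'qpos': array([ 1.043 ,  0.3427,  1.525 ,  0.    ,  1.2754, -0.146 ]), 'qvel': array([0.0012, 0.0007, 0.0022, 0.0009, 0.0012, 0.0003]), 'joint_efforts': array([ -0.0004, -43.1224, -24.4219,   0.0718,   0.0558,  -0.0001]), 'tool_pos': array([0.1954, 0.4869, 0.226 ]), 'tool_rot': array([-3.1414,  0.0016,  1.189 ]), 'contact_force': array([-0.1969,  0.7636, -0.0441]), 'torque': array([-0.0006,  0.0028,  0.0251]), 'opening': 0.09173718987547536}
top green_tin_center 0.98 [251.1 227.3] [0.5179 0.0972 0.03  ]
top green_tin_center 0.82 [269.2 254.5] [0.4405 0.0436 0.03  ]
top green_tin_center 0.78 [350.3 186.1] [ 0.6417 -0.1883  0.03  ]
top free_ring 0.66 [314.3 259.9] [ 0.4249 -0.0886  0.    ]
top grey_tin_center 0.64 [415.4 257.4] [ 0.4386 -0.3769  0.03  ]
top saw 0.72 [196. 251.] [0.4457 0.261  0.    ]
top saw 0.56 [255.4 186.4] [0.6399 0.0891 0.    ]
top roller_end 0.9 [336.6 183.4] [ 0.646  -0.1453  0.055 ]
top knob_grip 0.39 [254.1 184.6] [0.6317 0.0843 0.121 ]
top tape_measure 0.9 [195.6 248.3] [0.4536 0.2624 0.    ]
top spray_can 0.86 [451.9 215.1] [ 0.5633 -0.4946  0.
[... 655 characters left out ...]
 ]
side grey_tin_center 0.39 [211.6 199.2] [0.4274 0.2287 0.03  ]
side saw 0.71 [317.1 228.1] [ 0.6766 -0.0954 -0.    ]
side roller_end 0.87 [319.1 225.2] [ 0.6497 -0.134   0.055 ]
side roller_end 0.33 [315.3 307.4] [ 0.4245 -0.3959  0.055 ]
side knob_grip 0.47 [274.6 178.3] [0.627 0.103 0.121]
side knob_grip 0.4 [180.8 177. ] [0.3481 0.2988 0.121 ]
side tape_measure 0.52 [214.2 202. ] [ 0.4433  0.2438 -0.    ]
side spray_can 0.57 [370.2 323.5] [ 0.5471 -0.4958  0.    ]
side hammer 0.76 [181.2 177.7] [0.4067 0.4647 0.    ]
side offcut 0.7 [348.3 224.9] [ 0.7814 -0.1451 -0.    ]
side wrench 0.57 [365.3 272.1] [ 0.6719 -0.3466  0.    ]
side screwdriver 0.68 [307.3 195.1] [0.7674 0.0795 0.    ]
```

View pics/top0.png

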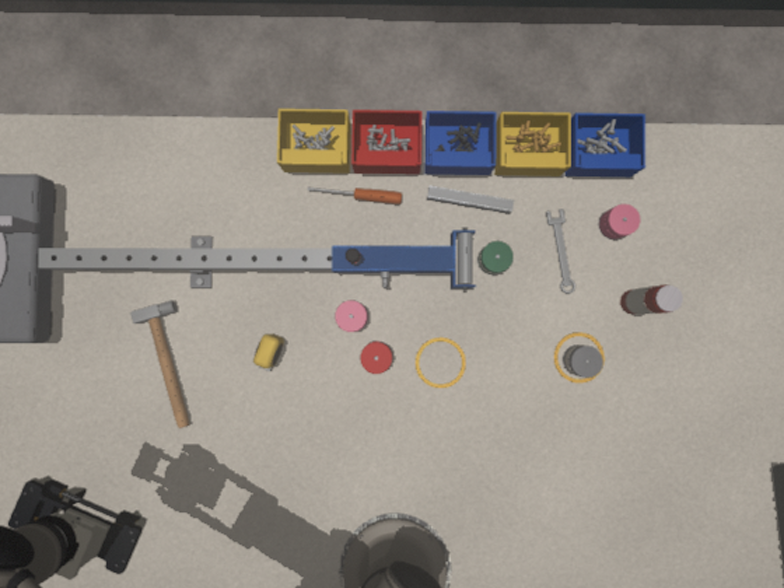

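View pics/side0.png

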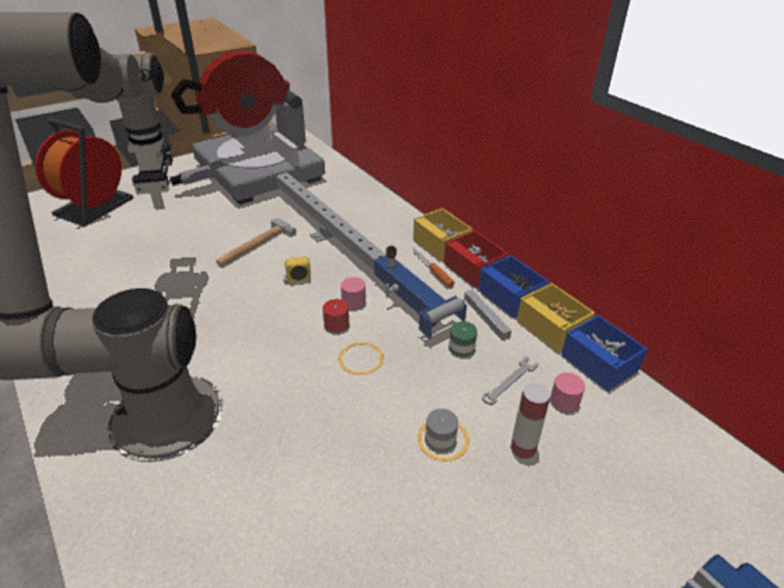

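The pictures show four look-alike tins. In top0 px the green one is at (497,257), just beyond the roller at (463,258). The pinks are at (351,316) and (624,221), and the red is at (377,357). The green one fits by both colour and place. The free ring is at (440,362); the other ring holds the grey tin at (585,361). I'll confirm green in a crop and measure.

```bash
python3 - <<'E'
from h import *
np.set_printoptions(precision=4,suppress=True)
p=cam("top"); hsv=cv2.cvtColor(p["img"],cv2.COLOR_RGB2HSV)
def blob(m,lab):
    n,l,s,c=cv2.connectedComponentsWithStats(m.astype(np.uint8))
    for i in np.argsort(-s[1:,4])[:3]+1: print(lab,s[i],c[i])
    i=np.argmax(s[1:,4])+1; return l==i
g=blob(cv2.inRange(hsv,(65,60,20),(95,255,255))>0,"green"); 
ys,xs=np.nonzero(g); c=[(xs.min()+xs.max())/2,(ys.min()+ys.max())/2]; print("tin",at_z(p,c,.06),at_z(p,(xs.mean(),ys.mean()),.055))
y=cv2.inRange(hsv,(15,90,80),(35,255,255)); y[:235]=0; y[:,:285]=0;y[:,345:]=0
ys,xs=np.nonzero(y); e=cv2.fitEllipse(np.stack([xs,ys],1).astype(np.float32)); print("ring",e,at_z(p,e[0],0))
b=blob(cv2.inRange(hsv,(100,80,20),(125,255,255))[:,:340]*(np.arange(420)[:,None]>150)>0,"blue")
ys,xs=np.nonzero(b)
for q in [(xs.min(),184),(xs.max(),184)]: print("sleeve ends",q,at_z(p,q,.08))
# tube axis from rows
for cx in (45,100,215,300): 
    col=p["img"][165:205,cx].astype(int).sum(1); print(cx,col)
q=cam("side")
for n,pp in(("top",p),("side",q)):
  for k in("knob_grip","green_tin_center"):
    for r in nets.regions_of(pp,k)[:3]: print(n,k,r["score"],r["pixel"],r["region"].sum())
save(p,"crop1.png",(230,160,380,290),5)
save(q,"crop2.png",(255,165,360,265),6)
E
```

```text
green [345 173  21  21 318] [354.7358 183.0943]
tin [ 0.6473 -0.1966  0.06  ] [ 0.6476 -0.1968  0.055 ]
ring ((314.227294921875, 258.6829528808594), (33.472434997558594, 33.68017578125), 152.6150665283203) [ 0.4285 -0.0884  0.    ]
blue [ 237  165  102   40 1506] [285.0179 184.3878]
blue [331 203   8   2   9] [334.4444 203.5556]
sleeve ends (np.int64(237), 184) [0.6372 0.1348 0.08  ]
sleeve ends (np.int64(338), 184) [ 0.6414 -0.1459  0.08  ]
45 [293 289 289 294 293 295 294 286 294 290 291 290 374 401 404 403 402 405
 400 405 403 403 407 402 405 403 310 255 280 293 368 390 385 378 379 379
 377 380 388 382]
100 [505 504 497 493 486 486 477 483 499 494 487 483 444 426 429 426 424 429
 426 424 425 427 427 425 424 428 332 259 288 452 501 496 499 500 499 493
 496 497 500 494]
215 [503 504 495 492 488 486 495 504 505 505 501 492 487 484 481 483 483 482
 433 368 397 468 488 487 484 485 400 291 295 313 458 503 497 498 494 504
 498 493 498 501]
300 [510 509 507 509 502 502 510 507 507 503 424 335 290 278 276 280 278 280
 281 278 274 278 278 281 283 283 279 280 231 202 278 309 462 504 503 507
 503 500 509 508]
top knob_grip 0.61 [252.9, 180.7] 78
top knob_grip 0.39 [354.0, 184.8] 509
top green_tin_center 0.93 [270.0, 253.9] 426
top green_tin_center 0.84 [252.7, 224.2] 406
top green_tin_center 0.69 [445.8, 158.4] 598
side knob_grip 0.56 [279.8, 179.6] 37
side green_tin_center 0.95 [404.4, 279.9] 579
side green_tin_center 0.62 [331.7, 242.4] 456
side green_tin_center 0.62 [237.7, 222.2] 396
```

View pics/crop1.png

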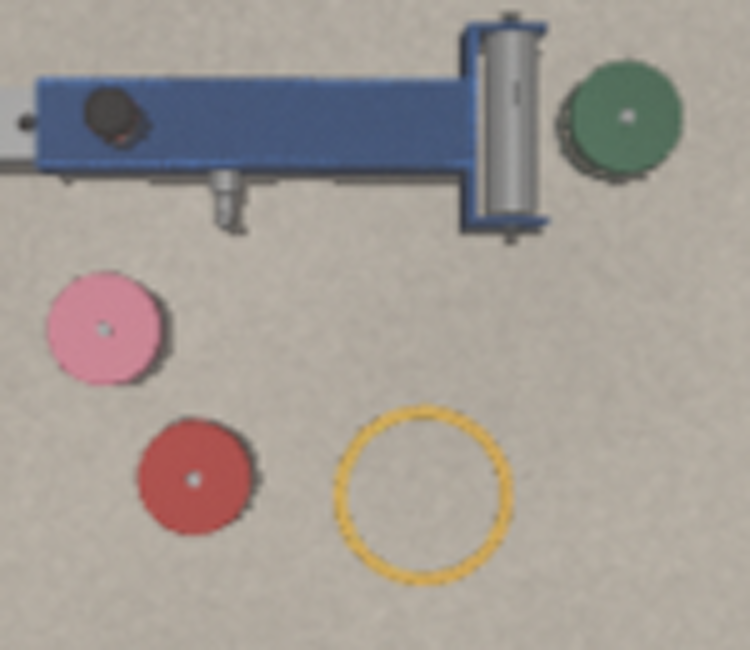

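The crop shows the green tin alone beyond the roller, with its lid centre at crop (627,117), and the empty ring at (424,496). The black knob top is at (110,112). Next I turn the jaws along x and go above the tin.

>>> carry_out --translation '[[0, 0, 0], [0, 0, 0], [0, 0, 0], [0, 0, 0], [0, 0, 0], [0, 0, 0], [0, 0, 0], [0, 0, 0], [0, 0, 0]]' --turn '[[0, 0, 0.14], [0, 0, 0.14], [0, 0, 0.14], [0, 0, 0.14], [0, 0, 0.14], [0, 0, 0.14], [0, 0, 0.14], [0, 0, 0.14], [0, 0, 0.069]]' --gripper '[-1, -1, -1, -1, -1, -1, -1, -1, -1]'

```text
time: 2.5
tool_pos: [0.1956, 0.4872, 0.2268]
tool_rot: [-3.141, -0.0, -0.005]
contact_force: [0.4, -1.0, -0.2]
opening: 0.0921
```

>>> carry_out --translation '[[0.022, 0.034, 0], [0.022, 0.034, 0], [0.022, 0.034, 0], [0.022, 0.034, 0], [0.022, 0.034, 0], [0.022, 0.034, 0], [0.022, 0.034, 0], [0.022, 0.034, 0], [0.022, 0.034, 0], [0.022, 0.034, 0]]' --turn '[[0, 0, 0], [0, 0, 0], [0, 0, 0], [0, 0, 0], [0, 0, 0], [0, 0, 0], [0, 0, 0], [0, 0, 0], [0, 0, 0], [0, 0, 0]]' --gripper '[-1, -1, -1, -1, -1, -1, -1, -1, -1, -1]'

```text
time: 3.5
tool_pos: [0.4163, 0.1457, 0.227]
tool_rot: [-3.141, -0.001, -0.0]
contact_force: [0.5, 0.4, -0.7]
opening: 0.0918
```

>>> carry_out --translation '[[0.022, 0.034, 0], [0.022, 0.034, 0], [0.022, 0.034, 0], [0.022, 0.034, 0], [0.022, 0.034, 0], [0.022, 0.034, 0], [0.022, 0.034, 0], [0.022, 0.034, 0], [0.022, 0.034, 0], [0.022, 0.034, 0]]' --turn '[[0, 0, 0], [0, 0, 0], [0, 0, 0], [0, 0, 0], [0, 0, 0], [0, 0, 0], [0, 0, 0], [0, 0, 0], [0, 0, 0], [0, 0, 0]]' --gripper '[-1, -1, -1, -1, -1, -1, -1, -1, -1, -1]'

```text
time: 4.5
tool_pos: [0.6363, -0.1943, 0.2266]
tool_rot: [-3.141, -0.0, -0.0]
contact_force: [1.2, -0.2, -0.1]
opening: 0.0919
```

```bash
python3 - <<'E'
from h import *
np.set_printoptions(precision=4,suppress=True)
o=robot.observe(); print(o["time"],o["tool_pos"],o["tool_rot"],o["contact_force"])
p=cam("wrist"); save(p,"w1.png",s=1.4); print(p["fx"],p["cx"],p["cy"],np.array(p["world_from_camera"]))
hsv=cv2.cvtColor(p["img"],cv2.COLOR_RGB2HSV)
m=cv2.inRange(hsv,(65,60,20),(95,255,255)); n,l,s,c=cv2.connectedComponentsWithStats(m)
i=np.argmax(s[1:,4])+1; print(s[i],c[i],at_z(p,c[i],.06))
for r in nets.tip_of(p,"roller_end")[:2]: print(r["score"],r["pixel"],at_z(p,r["pixel"],.055))
E
```

```text
4.5 [ 0.6363 -0.1943  0.2266] [-3.1414 -0.0001 -0.0002] [ 1.2162 -0.1872 -0.0861]
325.19226210127806 276.449324501084 212.6719842248071 [[ 1.     -0.0008  0.0003  0.6369]
 [-0.0006 -0.9602 -0.2792 -0.1186]
 [ 0.0005  0.2792 -0.9602  0.3845]
 [ 0.      0.      0.      1.    ]]
[277 169  39  20 383] [298.0287 176.953 ] [ 0.6589 -0.1753  0.06  ]
0.91 [281.1, 148.9] [ 0.6417 -0.1473  0.055 ]
```

View pics/w1.png

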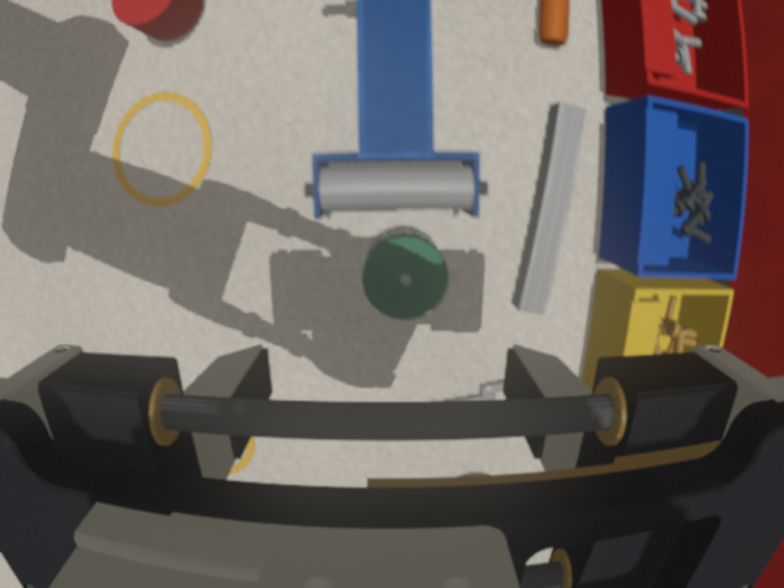

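The wrist view shows the green tin's lid centre at (405,279). The roller is just behind it and the jaws straddle it along x. The offcut is at (550,205), to the right, so I'll check clearances.

```bash
python3 - <<'E'
from h import *
np.set_printoptions(precision=4,suppress=True)
p=cam("wrist")
S=lambda a,b:(a/1.4,b/1.4)
print("lid",at_z(p,S(405,279),.06),"L/R",at_z(p,S(362,277),.06),at_z(p,S(448,277),.06))
print("roller frame end",at_z(p,S(318,215),.06),at_z(p,S(478,213),.06),"roller front",at_z(p,S(400,212),.075))
print("offcut",at_z(p,S(520,305),.02),"ring",at_z(p,S(163,150),0))
t=cam("top"); print("knob",at_z(t,(252,182.4),.134),"lid top cam",at_z(t,(355.5,183.3),.06))
E
```

```text
lid [ 0.6505 -0.2014  0.06  ] L/R [ 0.6191 -0.1998  0.06  ] [ 0.6821 -0.2     0.06  ]
roller frame end [ 0.5883 -0.1539  0.06  ] [ 0.7028 -0.1526  0.06  ] roller front [ 0.6464 -0.151   0.075 ]
offcut [ 0.7514 -0.2343  0.02  ] ring [ 0.4369 -0.0942  0.    ]
knob [0.636 0.089 0.134] lid top cam [ 0.6465 -0.1981  0.06  ]
```

>>> carry_out --translation '[[0.013, 0.009, 0], [0, 0, 0.04], [0, 0, 0.04], [0, 0, 0.04], [0, 0, 0.04], [0, 0, 0.03], [0, 0, 0.015], [0, 0, 0.01], [0, 0, 0.004], [0, 0, 0]]' --turn '[[0, 0, 0], [0, 0, 0], [0, 0, 0], [0, 0, 0], [0, 0, 0], [0, 0, 0], [0, 0, 0], [0, 0, 0], [0, 0, 0], [0, 0, 0]]' --gripper '[-1, -1, -1, -1, -1, -1, -1, -1, -1, -1]'

```text
time: 5.7
tool_pos: [0.6492, -0.2017, 0.0087]
tool_rot: [3.141, -0.001, 0.0]
contact_force: [0.6, 0.2, -0.4]
opening: 0.0922
```

>>> carry_out --translation '[[0, 0, 0], [0, 0, 0], [0, 0, 0], [0, 0, 0], [0, 0, 0], [0, 0, 0]]' --turn '[[0, 0, 0], [0, 0, 0], [0, 0, 0], [0, 0, 0], [0, 0, 0], [0, 0, 0]]' --gripper '[0.33, 0.4, 0.45, 0.6, 0.6, 0.6]' --squeeze 20

```text
time: 6.3
tool_pos: [0.6488, -0.2019, 0.0082]
tool_rot: [3.141, -0.001, -0.0]
contact_force: [-1.2, 0.5, 2.6]
opening: 0.0634
```

>>> carry_out --translation '[[-0.005, 0, 0], [-0.01, 0.0, 0], [-0.015, 0, 0], [-0.02, 0, 0], [-0.02, 0, 0], [-0.02, 0, 0], [-0.02, 0, 0], [-0.02, 0, 0], [-0.015, 0, 0], [-0.005, 0, 0]]' --turn '[[0, 0, 0], [0, 0, 0], [0, 0, 0], [0, 0, 0], [0, 0, 0], [0, 0, 0], [0, 0, 0], [0, 0, 0], [0, 0, 0], [0, 0, 0]]' --gripper '[0.6, 0.6, 0.6, 0.6, 0.6, 0.6, 0.6, 0.6, 0.6, 0.6]'

```text
time: 7.3
tool_pos: [0.4982, -0.2019, 0.0082]
tool_rot: [3.141, -0.001, -0.001]
contact_force: [3.5, -0.3, 0.3]
opening: 0.0637
```

```bash
python3 - <<'E'
from h import *
np.set_printoptions(precision=4,suppress=True)
o=robot.observe(); print(o["tool_pos"],o["contact_force"],o["opening"])
p=cam("wrist"); save(p,"w2.png",s=1.4); t=cam("top"); save(t,"t2.png",s=1.4)
for n,q in(("wrist",p),("top",t)):
    for r in nets.tip_of(q,"free_ring")[:2]: print(n,r["score"],r["pixel"],at_z(q,r["pixel"],0))
hsv=cv2.cvtColor(p["img"],cv2.COLOR_RGB2HSV); y=cv2.inRange(hsv,(15,90,80),(35,255,255))
n,l,s,c=cv2.connectedComponentsWithStats(y)
for i in np.argsort(-s[1:,4])[:4]+1:
    ys,xs=np.nonzero(l==i); W=np.array([at_z(p,q,0)[:2] for q in zip(xs,ys)])
    A=np.c_[2*W,np.ones(len(W))]; k=np.linalg.lstsq(A,(W**2).sum(1),rcond=None)[0]
    print(s[i],"circle",k[:2],np.sqrt(k[2]+k[0]**2+k[1]**2))
E
```

```text
[ 0.4982 -0.2019  0.0082] [ 3.4921 -0.315   0.2916] 0.0637268609695157
top 0.66 [314.5, 258.5] [ 0.429  -0.0892  0.    ]
[  65    0  180  155 5436] circle [ 0.4297 -0.0889] 0.049236679558752446
[ 207  321  282   26 1725] circle [ 0.5543 -0.2179] 0.07288476203623065
[150 273  18  49 427] circle [ 0.4351 -0.2312] 0.015839322340189095
[386 272  17  50 423] circle [ 0.5623 -0.2314] 0.01604551378177328
```

View pics/w2.png

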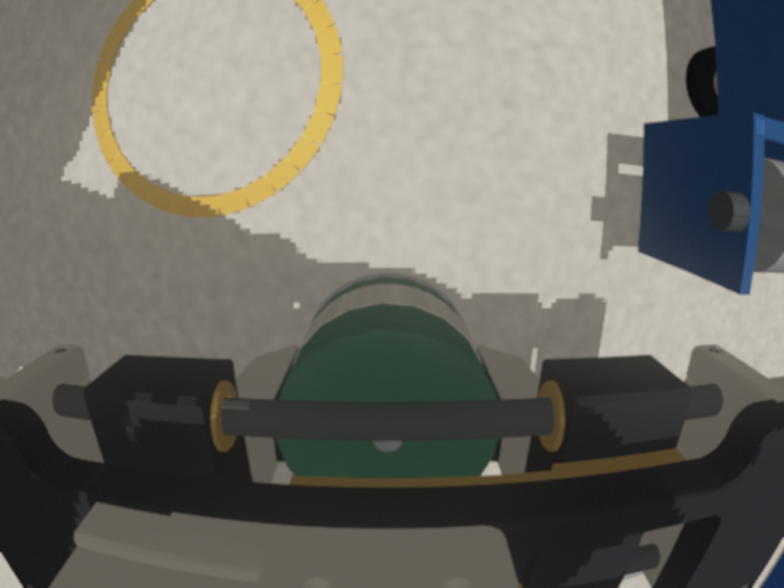

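The tin is still upright between the jaws, and the ring is centred at (0.429, -0.089). I slide it in.

>>> carry_out --translation '[[-0.004, -0.006, 0], [-0.008, -0.013, 0], [-0.01, -0.016, 0], [-0.01, -0.016, 0], [-0.01, -0.016, 0], [-0.01, -0.016, 0], [-0.009, -0.014, 0], [-0.006, -0.01, 0], [-0.002, -0.004, 0], [0, 0, 0]]' --turn '[[0, 0, 0], [0, 0, 0], [0, 0, 0], [0, 0, 0], [0, 0, 0], [0, 0, 0], [0, 0, 0], [0, 0, 0], [0, 0, 0], [0, 0, 0]]' --gripper '[0.6, 0.6, 0.6, 0.6, 0.6, 0.6, 0.6, 0.6, 0.6, 0.6]'

```text
time: 8.5
tool_pos: [0.43, -0.0902, 0.0081]
tool_rot: [-3.142, -0.001, 0.001]
contact_force: [1.8, 1.9, 8.5]
opening: 0.0641
```

>>> carry_out --translation '[[0, 0, 0], [0, 0, 0], [0, 0, 0], [0, 0, 0], [0, 0, 0]]' --turn '[[0, 0, 0], [0, 0, 0], [0, 0, 0], [0, 0, 0], [0, 0, 0]]' --gripper '[-1, -1, -1, -1, -1]'

```text
time: 9.0
tool_pos: [0.4294, -0.0907, 0.0075]
tool_rot: [-3.141, 0.001, -0.0]
contact_force: [0.5, 0.7, -0.1]
opening: 0.0917
```

>>> carry_out --translation '[[0, 0, -0.01], [0, 0, -0.02], [0, 0, -0.03], [0, 0, -0.04], [0, 0, -0.04], [0, 0, -0.04], [0, 0, -0.04], [0, 0, 0]]' --turn '[[0, 0, 0], [0, 0, 0], [0, 0, 0], [0, 0, 0], [0, 0, 0], [0, 0, 0], [0, 0, 0], [0, 0, 0]]' --gripper '[-1, -1, -1, -1, -1, -1, -1, -1]'

```text
time: 9.8
tool_pos: [0.4319, -0.0916, 0.2335]
tool_rot: [3.138, -0.01, 0.0]
contact_force: [0.7, -1.0, 0.4]
opening: 0.0915
```

>>> carry_out --translation '[[0.0205, -0.018, 0], [0.0205, -0.018, 0], [0.0205, -0.018, 0], [0.0205, -0.018, 0], [0.0205, -0.018, 0], [0.0205, -0.018, 0], [0.0205, -0.018, 0], [0.0205, -0.018, 0], [0.0205, -0.018, 0], [0.0205, -0.018, 0]]' --turn '[[0, 0, 0], [0, 0, 0], [0, 0, 0], [0, 0, 0], [0, 0, 0], [0, 0, 0], [0, 0, 0], [0, 0, 0], [0, 0, 0], [0, 0, 0]]' --gripper '[-1, -1, -1, -1, -1, -1, -1, -1, -1, -1]'

```text
time: 10.8
tool_pos: [0.6348, 0.09, 0.2273]
tool_rot: [-3.142, 0.001, 0.0]
contact_force: [0.1, -1.2, -0.0]
opening: 0.0919
```

>>> carry_out --translation '[[0, 0, 0], [0, 0, 0], [0, 0, 0], [0, 0, 0], [0, 0, 0], [0, 0, 0], [0, 0, 0], [0, 0, 0], [0, 0, 0], [0, 0, 0]]' --turn '[[0, 0, -0.149], [0, 0, -0.149], [0, 0, -0.149], [0, 0, -0.149], [0, 0, -0.149], [0, 0, -0.149], [0, 0, -0.149], [0, 0, -0.149], [0, 0, -0.149], [0, 0, -0.149]]' --gripper '[-1, -1, -1, -1, -1, -1, -1, -1, -1, -1]'

```text
time: 11.8
tool_pos: [0.634, 0.0892, 0.2272]
tool_rot: [-3.14, 0.0, 1.496]
contact_force: [-0.2, 0.2, 0.1]
opening: 0.092
```

>>> carry_out --translation '[[0, 0, 0], [0, 0, 0]]' --turn '[[0, 0, -0.081], [0, 0, 0]]' --gripper '[-1, -1]'

```text
time: 12.0
tool_pos: [0.6341, 0.0892, 0.2273]
tool_rot: [-3.14, -0.0, 1.572]
contact_force: [-0.4, -1.4, 0.2]
opening: 0.0919
```

```bash
python3 - <<'E'
from h import *
np.set_printoptions(precision=4,suppress=True)
o=robot.observe(); print(o["time"],o["tool_pos"],o["tool_rot"],o["qpos"])
p=cam("wrist"); save(p,"w3.png",s=1.4); t=cam("top"); save(t,"t3.png",(180,150,400,300),3.5)
for r in nets.tip_of(p,"knob_grip")[:2]: print(r["score"],r["pixel"],at_z(p,r["pixel"],.121))
for r in nets.regions_of(p,"knob_grip")[:2]: print(r["score"],r["pixel"],r["region"].sum())
hsv=cv2.cvtColor(t["img"],cv2.COLOR_RGB2HSV)
m=cv2.inRange(hsv,(65,60,20),(95,255,255)); n,l,s,c=cv2.connectedComponentsWithStats(m)
i=np.argmax(s[1:,4])+1; print("tin",s[i],c[i],at_z(t,c[i],.06))
E
```

```text
12.0 [0.6341 0.0892 0.2273] [-3.1404 -0.      1.5715] [ 0.0201  0.5598  1.1711  0.0001  1.4119 -1.5515]
0.83 [278.7, 218.4] [0.6413 0.0914 0.121 ]
0.65 [278.8, 214.8] 981
tin [304 250  21  21 332] [314.2259 259.8795] [ 0.4291 -0.0838  0.06  ]
```

View pics/w3.png

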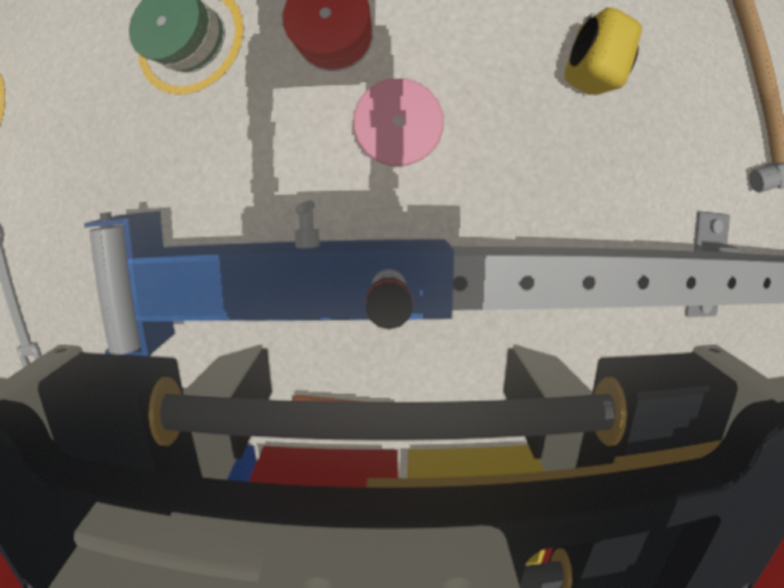

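View pics/t3.png

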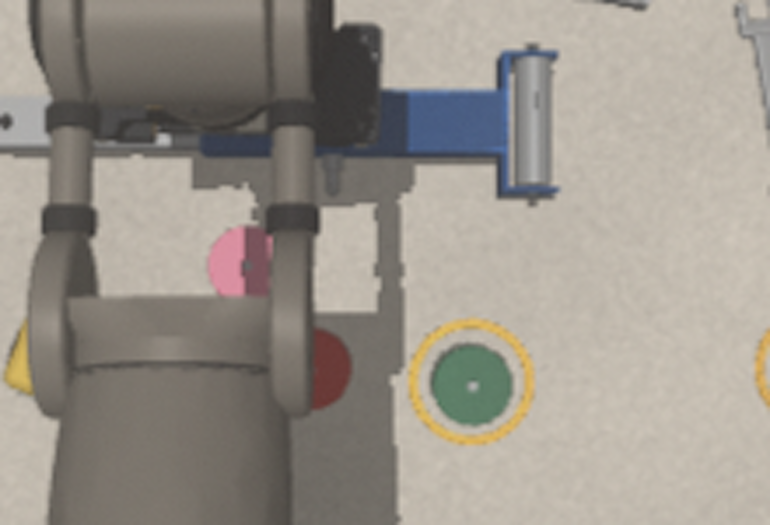

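The green tin stands inside the ring: lid centre (472,386) against ring centre (471,382). In the wrist view the knob top is at about (389,303) and the tube holes lie along row 283.

```bash
python3 - <<'E'
from h import *
np.set_printoptions(precision=4,suppress=True)
p=cam("wrist"); S=lambda a,b:(a/1.4,b/1.4)
print("knobtop",at_z(p,S(389,305),.134))
for u in((460,283),(527,283),(589,283),(643,283),(691,283)): print(at_z(p,S(*u),.075))
t=cam("top")
for u in((54,258),(79,258),(129,258),(254,258),(330,258)): print("t",at_z(t,S(*u),.075))
print(robot.observe()["tool_pos"])
E
```

```text
knobtop [0.6372 0.0906 0.134 ]
[0.6393 0.1413 0.075 ]
[0.6391 0.1912 0.075 ]
[0.6388 0.2417 0.075 ]
[0.6384 0.2912 0.075 ]
[0.6378 0.3418 0.075 ]
t [0.6287 0.6903 0.075 ]
t [0.6294 0.6403 0.075 ]
t [0.6309 0.5404 0.075 ]
t [0.6347 0.2907 0.075 ]
t [0.6369 0.139  0.075 ]
[0.6345 0.0892 0.2277]
```

>>> carry_out --translation '[[0.002, 0.004, 0], [0, 0, 0.03], [0, 0, 0.03], [0, 0, 0.03], [0, 0, 0.02], [0, 0, 0.008], [0, 0, 0.004], [0, 0, 0]]' --turn '[[0, 0, 0], [0, 0, 0], [0, 0, 0], [0, 0, 0], [0, 0, 0], [0, 0, 0], [0, 0, 0], [0, 0, 0]]' --gripper '[-1, -1, -1, -1, -1, -1, -1, -1]'

```text
time: 13.1
tool_pos: [0.6391, 0.0913, 0.1062]
tool_rot: [3.141, -0.0, 1.571]
contact_force: [-0.3, 0.7, 0.7]
opening: 0.0919
```

>>> carry_out --translation '[[0, 0, 0], [0, 0, 0], [0, 0, 0], [0, 0, 0], [0, 0, 0], [0, 0, 0], [0, 0, 0], [0, 0, 0]]' --turn '[[0, 0, 0], [0, 0, 0], [0, 0, 0], [0, 0, 0], [0, 0, 0], [0, 0, 0], [0, 0, 0], [0, 0, 0]]' --gripper '[0.3, 0.5, 1, 1, 1, 1, 1, 1]' --squeeze 45

```text
time: 13.9
tool_pos: [0.6386, 0.0912, 0.1057]
tool_rot: [-3.142, -0.0, 1.571]
contact_force: [-0.1, 0.1, -0.2]
opening: 0.0322
```

>>> carry_out --translation '[[0, 0, 0], [0, 0, 0], [0, 0, 0]]' --turn '[[0, 0, 0], [0, 0, 0], [0, 0, 0]]' --gripper '[1, 1, 1]'

```text
time: 14.2
tool_pos: [0.6386, 0.0909, 0.1057]
tool_rot: [-3.142, 0.0, 1.571]
contact_force: [-0.8, -2.0, -0.2]
opening: 0.027
```

>>> carry_out --translation '[[0, 0, -0.003], [0, 0, -0.003], [0, 0, -0.003], [0, 0, -0.003], [0, 0, -0.0015], [0, 0, 0], [0, 0, 0]]' --turn '[[0, 0, 0], [0, 0, 0], [0, 0, 0], [0, 0, 0], [0, 0, 0], [0, 0, 0], [0, 0, 0]]' --gripper '[1, 1, 1, 1, 1, 1, 1]'

```text
time: 14.9
tool_pos: [0.6385, 0.0909, 0.1178]
tool_rot: [-3.14, 0.0, 1.571]
contact_force: [5.2, -2.3, -13.8]
opening: 0.0274
```

The pin is up about 12 mm with spring force about 13 N, so it is clear. I draw the sleeve out.

>>> carry_out --translation '[[-0.002, 0, 0], [-0.004, 0, 0], [-0.006, 0, 0], [-0.007, 0, 0], [-0.007, 0, 0], [-0.007, 0, 0], [-0.007, 0, 0], [-0.005, 0, 0], [-0.003, 0, 0], [0, 0, 0]]' --turn '[[0, 0, 0], [0, 0, 0], [0, 0, 0], [0, 0, 0], [0, 0, 0], [0, 0, 0], [0, 0, 0], [0, 0, 0], [0, 0, 0], [0, 0, 0]]' --gripper '[1, 1, 1, 1, 1, 1, 1, 1, 1, 1]'

```text
time: 15.9
tool_pos: [0.6391, 0.0442, 0.1181]
tool_rot: [3.141, -0.002, 1.571]
contact_force: [7.0, 1.9, -14.5]
opening: 0.0272
```

>>> carry_out --translation '[[0, 0, 0], [0, 0, 0], [0, 0, 0]]' --turn '[[0, 0, 0], [0, 0, 0], [0, 0, 0]]' --gripper '[1, 1, 1]'

```text
time: 16.2
tool_pos: [0.6391, 0.0442, 0.1181]
tool_rot: [3.141, -0.002, 1.571]
contact_force: [7.9, 0.9, -14.3]
opening: 0.0272
```

>>> carry_out --translation '[[-0.002, 0, 0], [-0.0013, 0, 0], [0, 0, 0], [0, 0, 0]]' --turn '[[0, 0, 0], [0, 0, 0], [0, 0, 0], [0, 0, 0]]' --gripper '[1, 1, 1, 1]'

```text
time: 16.6
tool_pos: [0.6391, 0.0414, 0.1181]
tool_rot: [3.141, -0.002, 1.571]
contact_force: [6.3, 3.1, -13.5]
opening: 0.0269
```

>>> carry_out --translation '[[0, 0, 0.002], [0, 0, 0.002], [0, 0, 0], [0, 0, 0]]' --turn '[[0, 0, 0], [0, 0, 0], [0, 0, 0], [0, 0, 0]]' --gripper '[1, 1, 1, 1]'

```text
time: 17.0
tool_pos: [0.6391, 0.0414, 0.1143]
tool_rot: [3.141, -0.002, 1.571]
contact_force: [6.4, 2.1, -12.9]
opening: 0.0271
```

>>> carry_out --translation '[[-0.0005, 0, 0], [0, 0, 0.002], [0, 0, 0.002], [0, 0, 0], [0, 0, 0]]' --turn '[[0, 0, 0], [0, 0, 0], [0, 0, 0], [0, 0, 0], [0, 0, 0]]' --gripper '[1, 1, 1, 1, 1]'

```text
time: 17.5
tool_pos: [0.6391, 0.0411, 0.1106]
tool_rot: [3.141, -0.002, 1.571]
contact_force: [5.7, 3.7, -11.8]
opening: 0.0269
```

>>> carry_out --translation '[[0, 0, 0.002], [0, 0, 0.002], [0, 0, 0.001], [0, 0, 0], [0, 0, 0]]' --turn '[[0, 0, 0], [0, 0, 0], [0, 0, 0], [0, 0, 0], [0, 0, 0]]' --gripper '[1, 1, 1, 1, 1]'

```text
time: 18.0
tool_pos: [0.6392, 0.0411, 0.106]
tool_rot: [3.14, -0.002, 1.571]
contact_force: [4.7, 3.7, -8.6]
opening: 0.0274
```

>>> carry_out --translation '[[0, 0, 0.001], [0, 0, 0.0005], [0, 0, 0], [0, 0, 0]]' --turn '[[0, 0, 0], [0, 0, 0], [0, 0, 0], [0, 0, 0]]' --gripper '[1, 1, 1, 1]'

```text
time: 18.4
tool_pos: [0.6392, 0.04, 0.1057]
tool_rot: [3.139, -0.001, 1.571]
contact_force: [2.9, 3.6, 1.9]
opening: 0.0267
```

>>> carry_out --translation '[[0, 0, 0.0005], [0, 0, 0], [0, 0, 0], [0, 0, 0], [0, 0, 0]]' --turn '[[0, 0, 0], [0, 0, 0], [0, 0, 0], [0, 0, 0], [0, 0, 0]]' --gripper '[1, 1, 1, 1, 1]'

```text
time: 18.9
tool_pos: [0.6393, 0.0395, 0.1057]
tool_rot: [3.139, -0.0, 1.571]
contact_force: [1.8, 5.0, 5.7]
opening: 0.0273
```

```bash
python3 - <<'E'
from h import *
np.set_printoptions(precision=4,suppress=True)
o=robot.observe(); print(o["time"],o["tool_pos"],o["contact_force"],o["opening"])
t=cam("top"); s=cam("side"); w=cam("wrist")
for r in nets.tip_of(t,"roller_end")[:1]: print("roller_end",r["score"],r["pixel"],at_z(t,r["pixel"],.055))
a=np.vstack([cv2.resize(s["img"][150:300,180:440],(780,450)),]); cv2.imwrite("pics/s4.png",a[:,:,::-1])
save(w,"w4.png",s=1.4)
E
```

```text
18.9 [0.6393 0.0395 0.1057] [1.8032 4.9977 5.7343] 0.027256162068812706
roller_end 0.56 [356.7, 184.3] [ 0.6443 -0.2024  0.055 ]
```

View pics/s4.png

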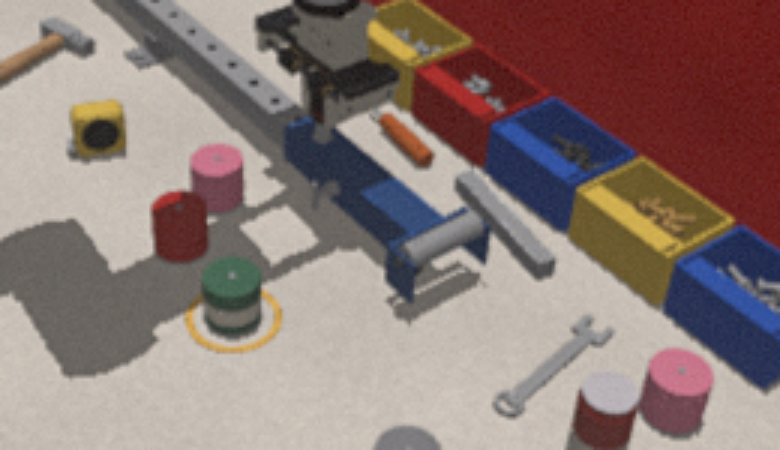

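View pics/w4.png

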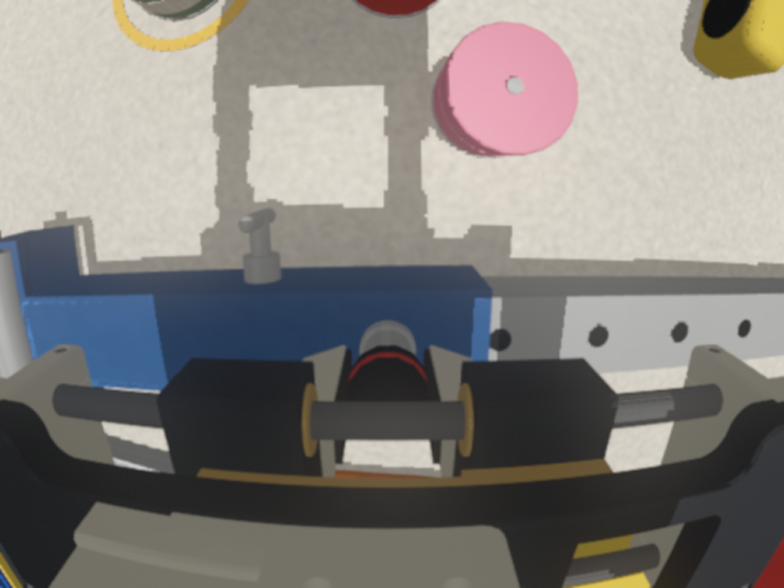

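>>> carry_out --translation '[[0.0005, 0, 0], [0.0005, 0, 0], [0, 0, 0], [0, 0, 0]]' --turn '[[0, 0, 0], [0, 0, 0], [0, 0, 0], [0, 0, 0]]' --gripper '[1, 1, 1, 1]'

```text
time: 19.5
tool_pos: [0.6393, 0.0396, 0.1056]
tool_rot: [3.139, 0.001, 1.571]
contact_force: [1.7, 0.9, 5.1]
opening: 0.0271
```

```bash
python3 - <<'E'
from h import *
np.set_printoptions(precision=4,suppress=True)
p=cam("wrist"); S=lambda a,b:(a/1.4,b/1.4)
for u in((501,339),(598,336),(680,332)): print(at_z(p,S(*u),.075))
for i in range(2): cam("side")
o=robot.observe(); print(o["time"],o["tool_pos"],o["contact_force"],o["opening"])
E
```

```text
[0.639  0.0915 0.075 ]
[0.6386 0.1408 0.075 ]
[0.638  0.1911 0.075 ]
19.65 [0.6393 0.0396 0.1057] [1.4463 1.8064 5.4658] 0.027105251240455146
```

```bash
python3 -c "
from cell import robot; print(robot.hand_in())"
```

```text
the job is handed in; nothing more can be done
None
```

The job is done and handed in, at about 19.7 s of the 54 s allowed.

- **Green tin:** I slid it along the bench without lifting it and let go of it in the empty ring. The top picture shows it wholly inside. Its lid centre is within about 5 mm of the ring's, and the slack is 13 mm.
- **Sleeve and pin:** I pulled the knob up about 12 mm against about 14 N, drew the sleeve outwards by one hole and let the pin down.
    - **Height:** the knob came back to its starting height (0.1057 m). The spring pull lasted until then and only reversed to a light push of about 5 N, so the pin is home and not riding on the tube.
    - **Holes:** a further hole now shows on the bare tube, at y = 0.0915, about 51 mm from the knob.
- **Holding:** the gripper still holds the knob at 45 N.

**Checks that disagreed:** the tool's travel along the tube read about 51.3 mm, not 50 mm. I took that as play in the grip and the hole, and eased the remaining sideways pull to under 2 N. The roller end measured from the top camera gave about 57 mm, but that detection scored low (0.56) and I did not rely on it.

The other tin and the bystanders that show in the last side picture look undisturbed. I did not measure their positions again.

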